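# Post a burnt-out tea light through the sprung flap of the collecting caddy

## Task

Put the burnt-out tea light that stands on the wooden deck of the caddy into the caddy: push the black self-closing flap down with one fingertip and keep it open while you push the tea light along the deck and over its edge into the opening with the other finger, then withdraw and let the flap close. Only push it, never pinch it or lift it off the deck, do not park it on the shut flap, and leave the mug, the copper candle cup and the fresh tea light on the worktop where they stand.

Things in the scene. Friction and masses are not known exactly. Their poses are not given: they have to be found in the camera images.
- caddy: Fixed green box 130 (x) x 230 (y) x 150 mm tall, wooden top 10 mm thick; origin: centre of its underside, z up. Push the tea light along its +y (roughly towards the robot). On top, centred on x = 0, a lane 64 mm wide between rails 8.5 mm high: solid deck (z = 150) from y = -118 to -30, opening with the flap to y = +95, rim to +118. Hollow: floor z = 10, walls 4 mm.
- lip (a point): Centre of the deck's edge where the opening begins, on the deck's top: caddy frame (0, -30, 150) mm. Axes as the caddy's.
- hinge_line (a point): Centre of the edge of the opening at the flap's hinge, deck height: caddy frame (0, 95, 150) mm.
- flap_edge (a point): Middle of the free edge of the flap (upper face). Black plate 60 mm wide, 120 mm long, 4 mm thick, closing the opening flush with the deck; hinged at its +y edge (the one nearer the robot), its free edge beside the lip swings down into the box.
- flap_hinge (a joint): Angle of the flap in rad: 0 shut (flush), grows as the free edge goes down, stop at 1.3. A spring shuts it once let go: torque about 0.135 N m when shut plus 0.15 N m per rad (1.1 N at the free edge at first, 3 to 8 N nearer the hinge). The tea light's weight does not open it.
- tea_light: Burnt-out tea light standing on the deck in the lane: flat round metal cup 38 mm in diameter, 15 mm tall, about 20 g; origin at the centre of its underside, z up. Its centre stands 20 to 28 mm before the lip (caddy y -58 to -50) at the start, up to 7 mm off the lane's middle.
- fresh_light: Fresh tea light of the same kind on the worktop to the right of the caddy, 38 mm diameter, 15 mm tall; leave alone. Origin at the centre of its underside.
- candle_cup: Copper-coloured candle cup on the worktop to the left of the caddy, 52 mm diameter, 52 mm tall; leave alone. Origin at the centre of its underside.
- mug: White mug, 83 mm diameter, 115 mm over the handle, 86 mm tall, on the worktop to the right of the caddy; leave alone. Origin at the centre of its underside.
Mind the look-alikes: they are no part of the job. Leave any pink or turquoise look-alike of the tea_light alone.

How it is judged:
By the outcome, as a careful person would: the job done as asked, in the order asked, and still so for the second after the job is handed in, with the robot touching nothing.
It also fails if it takes over 40 s, if anything falls off the work surface, if the arm or the gripper's body presses on something with over 40 N, if the wrist force passes 120 N, or if a joint passes its speed limit or range.

## Robot

A 6-joint arm with a two-finger parallel gripper is mounted at the origin on a cart in front of the work surface, level with it; the furniture and walls round the work are solid. World frame = base frame: x ahead of the robot, y to its left, z up, the work surface at z = 0. Lengths are in m, angles in rad, forces in N, time in s.
With the tool pointing down it reaches from about 0.35 to 0.975 m from the base axis. Payload 7.1 kg.
Tool frame: the origin (TCP) lies where the fingers leave the gripper's body, on its centre line; the fingertips stand env.tip_extent ahead of it and the grasp point (between the pads) lies 61 mm ahead of it (env.tip_extent is the distance from the TCP to the fingertips, in m); z points along the fingers, y is the line along which they close (so a half turn about z gives the same grasp; the last joint's range is limited). The gripper opens to 88 mm and grips with 3 to 60 N. Pads are 20 mm wide; open, the fingers measure 115 mm over their backs; the gripper's body (75 mm by 178 mm) begins 61 mm behind the grasp point.
Start: joints at [1.262, 0.423, 1.63, -0, 1.089, -0.019], TCP at [0.179, 0.599, 0.303] pointing down, gripper open.
Joint ranges: [-3, 3], [-0.9, 2.11], [0.09, 2.58], [-1.31, 4.45], [0.11, 2.69], [-2.54, 2.54]. Speed limits (rad/s): [2.39, 2.39, 3.01, 3.14, 3.14, 3.14].

## Interface

Orientations are given as a 3x3 rotation matrix whose columns are the frame's x, y, z axes.
In Python, from station import env, viewer gives the robot as it stands.
- The arm moves only by the tool move_arm, never from a script. Its argument "motion" is a list that holds one entry, the list of rows, each a list of 7 numbers: the shift along the tool's x, y, z in cm, then the turn, a rotation vector about the tool's x, y, z in degrees, then the closure, from 0 (fully open) to 1 (shut). In form: [[[dx, dy, dz, rx, ry, rz, fingers], ...]]. A call has 1 to 8 rows; each row shifts and turns the commanded pose from where the row before left it, along the tool's axes as they then stand; what a row does not reach is not made up. A row lasts 1/10 s, in which the tool goes at most 50 mm and 8.59 degrees, less where a joint would pass 70% of its speed; a pose out of reach is approached as far as the arm can. A call is refused whole if a number of a shift passes 5 or a number of a turn 8.59, either way. A call with a gripper value outside its range is refused whole. The fingers move at their own pace and stop on an object; the grip force is fixed at half the most. Time passes only in rows, so rows that do not move let the fingers close. It gives the time, the measured TCP pose, the force, the opening and the grip force at its end, in the units of the state.
- env.read_state(): the state, without advancing time (a new reading comes with each control period).
- viewer.read_camera(name): name is "scene" or "top"; returns a dict with "img" (420x560x3 uint8, blue, green, red), "fx", "fy", "cx", "cy" (pixels), "D" ([k1, k2, p1, p2, k3] as OpenCV has them; the pictures are not rectified), "rvec" (rotation vector, rad) and "tvec" (3), from world to camera coordinates, as OpenCV has them. Camera axes: x right, y down, z forward; pixel columns grow to the right and rows downward; lengths in m; the calibration is good to about 2 mm. A picture is of the moment at which its call begins. There is no depth.
- env.job_done(): hands the job in; it is judged then, once.
Trained networks look in the newest picture that a camera, given by its name, has taken for a name from the list of things; names that differ only in an ending like _2 or _b are one class to them, and where a whole thing is asked for, a point or a joint stands for the part that bears it (a point fixed in the world has none). Each returns a list of dicts, best first, with "p" (0 to 1); they miss things now and then, are a little off and sometimes report something else, mostly with a low value. They report only what shows in the picture. A call takes as long as a camera call. They do not tell look-alikes from the thing itself.
- viewer.look_for(query, camera): "box" ([left, top, right, bottom] in pixels, round what is visible of it).
The state is a dict: "t": time; "joints": joint angles; "joint_vel": joint speeds; "effort": joint torques, N m; "tool_pos": TCP position; "tool_rot": TCP orientation; "wrist_force": force on the tool from outside, world axes, zero at the start; "moment": the same for the moment, N m; "grip_width": finger opening in m; "grasp_force": force on a finger pad.
Only numpy, scipy, OpenCV 4.12 (cv2) and the standard library are available. Lean on these libraries where they do the work, as an engineer would, in place of code of your own. Each camera call takes 0.05 s, during which the arm holds its last target. There are 200 camera calls.

## Working session

There is one attempt and no reset: what is moved stays moved. The work goes in short steps, Python scripts to look and compute and a tool call to move; the robot and the scene stay as the last step left them, time stands still between calls to the robot, and variables do not carry over. Pictures are saved under pics/ and viewed, at most 10 in all, crops included, and the job is handed in when it is done.

Besides the shell and the picture viewer there is one more tool, called after "Request:" by a JSON object that holds its "fn" and its "kwargs". move_arm: Moves the arm, as the interface text tells. Its arguments: {"type":"object","properties":{"motion":{"type":"array"}},"required":["motion"]}

```bash
mkdir -p pics; ls
python3 - <<'E'
from station import env, viewer
import cv2
print(env.tip_extent, env.read_state())
for c in ["scene","top"]:
    r=viewer.read_camera(c); cv2.imwrite(f"pics/{c}0.png",r["img"])
    print(c,{k:v for k,v in r.items() if k!="img"})
    for q in ["caddy","tea_light","fresh_light","mug","candle_cup","flap_edge"]:
        print(q,[( [round(x) for x in d["box"]],round(d["p"],2)) for d in viewer.look_for(q,c)])
E
```

```text
pics
0.08 {'t': 0.0, 'joints': array([ 1.26202132e+00,  4.23844937e-01,  1.63069594e+00, -2.09122521e-05,
        1.08862010e+00, -1.89706878e-02]), 'joint_vel': array([-0.00017843,  0.00049452, -0.00100331,  0.00129322,  0.00188682,
       -0.00059706]), 'effort': array([ 1.83845172e-03, -5.44624329e+01, -2.73661655e+01,  6.44213799e-02,
        2.27613637e-02, -1.13719159e-04]), 'tool_pos': array([0.17842974, 0.59852527, 0.30189672]), 'tool_rot': array([[-9.58302584e-01,  2.85755047e-01, -4.58948468e-04],
       [ 2.85755416e-01,  9.58301410e-01, -1.49978116e-03],
       [ 1.12409266e-05, -1.56839117e-03, -9.99998770e-01]]), 'wrist_force': array([ 0.38914759, -0.83903575, -0.19194233]), 'moment': array([ 0.0458795 , -0.01699153,  0.01271784]), 'grasp_force': 0.0, 'grip_width': 0.0877000764167861}
scene {'fx': 484.48180150022625, 'fy': 484.48180150022625, 'cx': 281.23834410690995, 'cy': 211.62220623597779, 'D': array([-0.04419884,  0.        ,  0.        ,  0.        ,  0.        ]), 'rvec': array([ 0.82832859, -2.55122326,  1.09239023]), 'tvec': array([0.35204307, 0.3889995 , 0.606
[... 292 characters left out ...]
, 216], 0.57)]
top {'fx': 424.87446922411596, 'fy': 424.87446922411596, 'cx': 283.00981637305085, 'cy': 213.3695546092393, 'D': array([-0.00030459,  0.        ,  0.        ,  0.        ,  0.        ]), 'rvec': array([ 2.10362097, -2.1650625 ,  0.1550193 ]), 'tvec': array([-0.11457281,  0.55231276,  0.87502888])}
caddy [([252, 149, 360, 286], 0.58)]
tea_light [([290, 173, 311, 195], 0.9), ([383, 188, 405, 206], 0.81), ([217, 182, 233, 197], 0.78)]
fresh_light [([352, 230, 373, 249], 0.7), ([252, 148, 361, 284], 0.17)]
mug [([332, 147, 374, 197], 0.62)]
candle_cup [([248, 231, 274, 252], 0.79)]
flap_edge [([287, 197, 335, 268], 0.92), ([290, 177, 309, 196], 0.71), ([253, 151, 359, 287], 0.34)]
```

Run:
```python
import cv2
a=cv2.imread("pics/top0.png")[130:310,190:430]; cv2.imwrite("pics/topc.png",cv2.resize(a,(800,600),interpolation=cv2.INTER_CUBIC))
```

```text
(no output)
```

View pics/scene0.png

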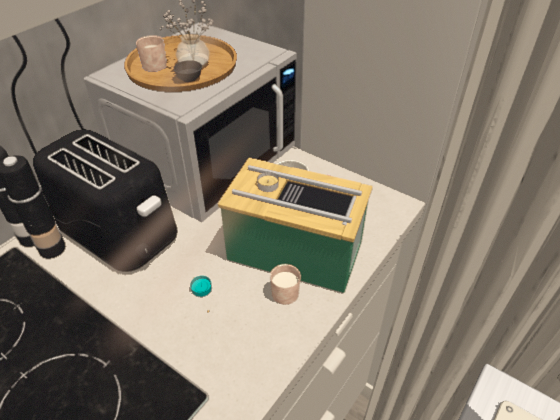

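View pics/topc.png

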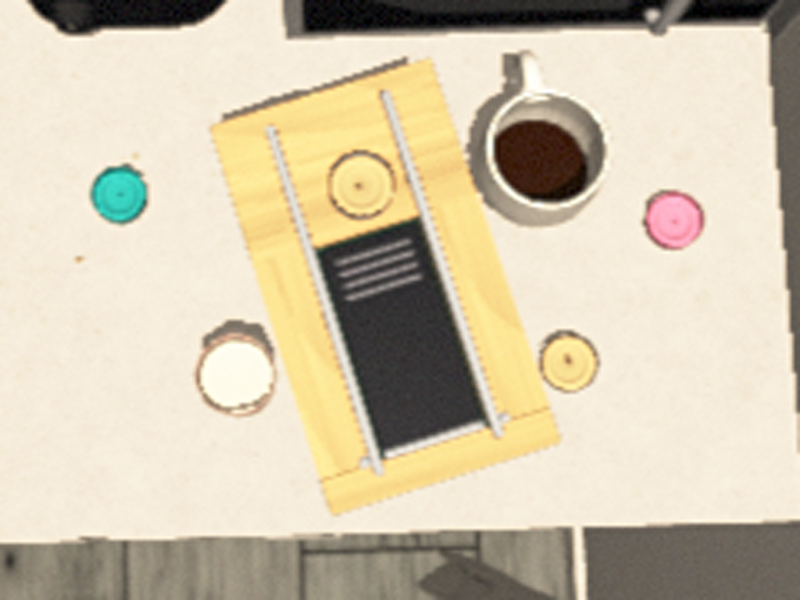

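Candidates for the tea light in the top view: (300,184) metal-yellow, on the deck inside the lane; (225,190) turquoise; (394,197) pink; (362,240) fresh, on the worktop. The enlarged crop confirms that (300,184) is the one meant, because it is the only one between the rails and in front of the flap.

Next I fit the caddy pose from its lid corners.

```bash
cat > h.py <<'E'
import numpy as np, cv2
from scipy.spatial.transform import Rotation as Ro
def ray(c,px,z):
    K=np.array([[c["fx"],0,c["cx"]],[0,c["fy"],c["cy"]],[0,0,1]])
    n=cv2.undistortPoints(np.array(px,float).reshape(-1,1,2),K,c["D"]).reshape(-1,2)
    R=cv2.Rodrigues(c["rvec"])[0]; o=-R.T@c["tvec"]; d=np.c_[n,np.ones(len(n))]@R
    return o+d*((z-o[2])/d[:,2])[:,None]
def fit(obj,w):
    a,b=obj-obj.mean(0),w-w.mean(0)
    th=np.arctan2((a[:,0]*b[:,1]-a[:,1]*b[:,0]).sum(),(a*b).sum())
    R=np.array([[np.cos(th),-np.sin(th)],[np.sin(th),np.cos(th)]])
    t=w.mean(0)-R@obj.mean(0); return th,R,t,w-(obj@R.T+t)
E
python3 - <<'E'
from station import env, viewer
from h import *
c=viewer.read_camera("top")
crop=np.array([(212,127),(430,60),(560,440),(333,515),(316,248),(418,220),(383,457),(490,425)])
px=crop/3.3333+[190,130]-0.35
obj=np.array([(65,-115),(-65,-115),(-65,115),(65,115),(30,-30),(-30,-30),(30,95),(-30,95)])/1000
w=ray(c,px,.15)[:,:2]
th,R,t,res=fit(obj,w); print(np.degrees(th),t); print((res*1000).round(1))
tl=ray(c,[(np.array((361,184))/3.3333+[190,130]-.35)],.165)[:,:2]
print("light top centre, caddy mm",((tl-t)@R*1000), "box", ((ray(c,[(300.5,184)],.16)[:,:2]-t)@R*1000))
np.savez("pose.npz",th=th,t=t)
E
```

```text
105.96459961475169 [ 0.5290266  -0.17243954]
[[ 1.3  2.1]
 [ 1.8 -1.2]
 [ 0.2 -1.5]
 [-2.   1.7]
 [ 0.1  0.7]
 [-1.8 -0.7]
 [ 0.4  0.9]
 [ 0.  -2. ]]
light top centre, caddy mm [[ -4.11080282 -54.99351308]] box [[ -9.67461973 -56.14225052]]
```

Request:
{"fn": "move_arm", "kwargs": {"motion": [[[0, 0, -1.5, 0, 0, 8.2, 0], [0, 0, -1.5, 0, 0, 8.2, 0], [0, 0, 0, 0, 0, 8.2, 0], [0, 0, 0, 0, 0, 8.2, 0], [0, 0, 0, 0, 0, 8.2, 0], [0, 0, 0, 0, 0, 8.2, 0], [0, 0, 0, 0, 0, 8.2, 0], [0, 0, 0, 0, 0, 0, 0]]]}}

```text
t: 1.55
tool_pos: [0.1786, 0.5989, 0.3327]
tool_rot: [[-0.274, 0.962, 0.0], [0.962, 0.274, 0.0], [0.0, 0.0, -1.0]]
wrist_force: [0.9, 0.5, 0.3]
grip_width: 0.0875
grasp_force: 0.0
```

Request:
{"fn": "move_arm", "kwargs": {"motion": [[[-4.5, 0.75, 0, 0, 0, 0, 0], [-4.5, 0.75, 0, 0, 0, 0, 0], [-4.5, 0.75, 0, 0, 0, 0, 0], [-4.5, 0.75, 0, 0, 0, 0, 0], [-4.5, 0.75, 0, 0, 0, 0, 0], [-4.5, 0.75, 0, 0, 0, 0, 0], [-4.5, 0.75, 0, 0, 0, 0, 0], [-4.5, 0.75, 0, 0, 0, 0, 0]]]}}

```text
t: 2.35
tool_pos: [0.3359, 0.2678, 0.333]
tool_rot: [[-0.28, 0.96, 0.001], [0.96, 0.28, 0.001], [0.0, 0.001, -1.0]]
wrist_force: [0.9, -0.8, -0.6]
grip_width: 0.088
grasp_force: 0.0
```

Request:
{"fn": "move_arm", "kwargs": {"motion": [[[-4.5, 0.75, 0, 0, 0, 0, 0], [-4.5, 0.75, 0, 0, 0, 0, 0], [-4.5, 0.75, 0, 0, 0, 0, 0], [-4.5, 0.75, 0, 0, 0, 0, 0], [-4.5, 0.75, 0, 0, 0, 0, 0], [-4.5, 0.75, 0, 0, 0, 0, 0], [-4.5, 0.75, 0, 0, 0, 0, 0], [0, 0, 0, 0, 0, 0, 0]]]}}

```text
t: 3.15
tool_pos: [0.4748, -0.0229, 0.3331]
tool_rot: [[-0.275, 0.961, 0.002], [0.961, 0.275, -0.001], [-0.002, 0.002, -1.0]]
wrist_force: [-0.2, 0.5, -0.2]
grip_width: 0.0879
grasp_force: 0.0
```

Request:
{"fn": "move_arm", "kwargs": {"motion": [[[-4.06, 0.62, 0, 0, 0, 0, 0], [-4.06, 0.62, 0, 0, 0, 0, 0], [-4.06, 0.62, 0, 0, 0, 0, 0], [-4.06, 0.62, 0, 0, 0, 0, 0], [0, 0, 0, -6.67, 0, 0, 0], [0, 0, 0, -6.67, 0, 0, 0], [0, 0, 0, -6.67, 0, 0, 0], [0, 0, 0, 0, 0, 0, 0]]]}}

```text
t: 3.95
tool_pos: [0.5395, -0.1677, 0.332]
tool_rot: [[-0.277, 0.903, 0.328], [0.961, 0.26, 0.095], [0.001, 0.342, -0.94]]
wrist_force: [-0.5, -0.3, 0.3]
grip_width: 0.0882
grasp_force: 0.0
```

```bash
cat > chk.py <<'E'
import sys
from station import env, viewer
from h import *
p=np.load("pose.npz"); th,t=p["th"],p["t"]
def rep(tag=None):
    R=np.array([[np.cos(th),-np.sin(th),0],[np.sin(th),np.cos(th),0],[0,0,1]])
    s=env.read_state(); T=s["tool_rot"]; o=s["tool_pos"]-np.r_[t,0]
    C=lambda v:(R.T@(o+T@np.array(v))*1000).round(1)
    print("t",s["t"],"TCP",C([0,0,0]),"B in",C([0,.044,.08]),"A out",C([0,-.0575,.08]),"A body",C([0,-.089,0]))
    print("rot caddy",(R.T@T).round(3).tolist(),"F",s["wrist_force"].round(1))
    if tag:
        ims=[]
        for c,(y,x) in (("top",(130,180)),("scene",(120,180))):
            ims.append(cv2.resize(viewer.read_camera(c)["img"][y:y+200,x:x+200 ],(400,400),interpolation=cv2.INTER_CUBIC))
        cv2.imwrite(f"pics/{tag}.png",np.hstack(ims))
rep(sys.argv[1] if len(sys.argv)>1 else None)
E
python3 chk.py a1
```

```text
t 3.95 TCP [  1.7 -11.3 332. ] B in [  1.8 -80.  271.9] A out [  1.7  15.4 237.2] A body [  1.5  72.3 301.6]
rot caddy [[1.0, 0.002, 0.001], [0.002, -0.94, -0.342], [0.001, 0.342, -0.94]] F [-0.5 -0.3  0.3]
```

View pics/a1.png

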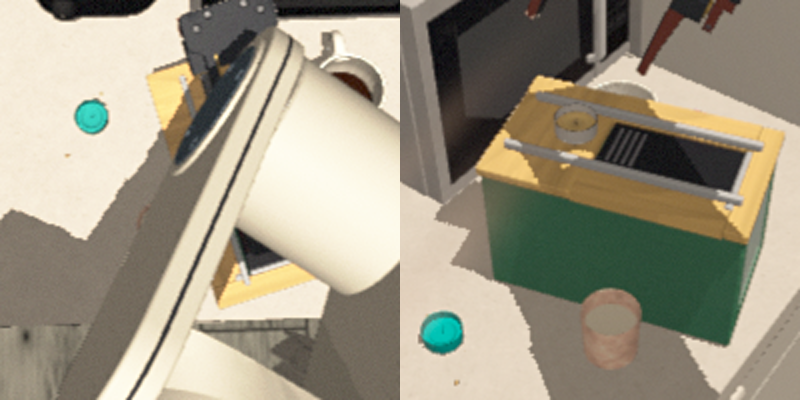

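Request:
{"fn": "move_arm", "kwargs": {"motion": [[[-0.3, -0.59, 1.91, 0, 0, 0, 0], [-0.3, -0.59, 1.91, 0, 0, 0, 0], [0, -0.59, 1.91, 0, 0, 0, 0], [0, 0, 0, 0, 0, 0, 0], [0, 0, 0, 0, 0, 0, 0]]]}}

```text
t: 4.55
tool_pos: [0.5465, -0.1727, 0.273]
tool_rot: [[-0.277, 0.903, 0.328], [0.961, 0.261, 0.095], [0.0, 0.341, -0.94]]
wrist_force: [0.1, -0.2, 1.0]
grip_width: 0.0877
grasp_force: 0.0
```

```bash
sed -i 's/"scene",(120,180)/"scene",(110,210)/' chk.py; python3 chk.py a2
```

```text
t 4.55 TCP [ -5.  -16.7 273. ] B in [ -4.9 -85.4 212.8] A out [ -5.1  10.  178.2] A body [ -5.2  66.9 242.6]
rot caddy [[1.0, 0.002, 0.001], [0.002, -0.94, -0.341], [0.0, 0.341, -0.94]] F [ 0.1 -0.2  1. ]
```

View pics/a2.png

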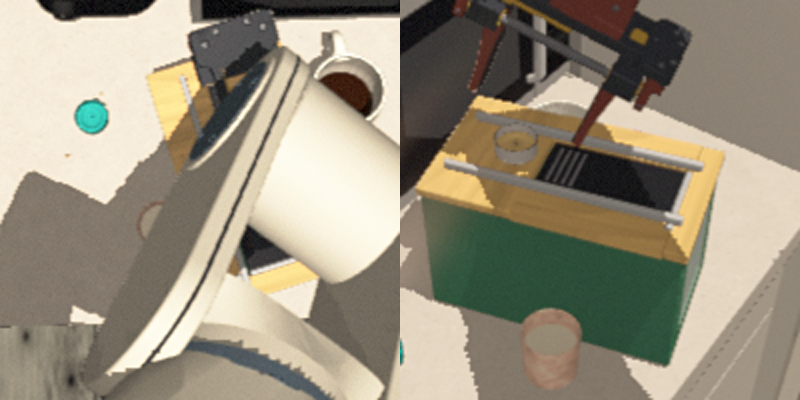

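Request:
{"fn": "move_arm", "kwargs": {"motion": [[[0, -0.32, 0.9, 0, 0, 0, 0], [0, -0.32, 0.9, 0, 0, 0, 0], [0, -0.32, 0.9, 0, 0, 0, 0], [0, -0.32, 0.9, 0, 0, 0, 0], [0, -0.32, 0.9, 0, 0, 0, 0], [0, -0.32, 0.9, 0, 0, 0, 0], [0, 0, 0, 0, 0, 0, 0], [0, 0, 0, 0, 0, 0, 0]]]}}

```text
t: 5.45
tool_pos: [0.5462, -0.1729, 0.2152]
tool_rot: [[-0.275, 0.904, 0.328], [0.961, 0.259, 0.095], [0.001, 0.342, -0.94]]
wrist_force: [-0.2, 1.1, 2.2]
grip_width: 0.088
grasp_force: 0.8
```

```bash
sed -i 's/"scene",(110,210)/"scene",(130,210)/; s/y:y+200,x:x+200 /y:y+200,x:x+200/' chk.py; python3 chk.py a3
```

```text
t 5.45 TCP [ -5.2 -16.4 215.2] B in [ -5.1 -85.1 155. ] A out [ -5.1  10.3 120.3] A body [ -5.2  67.2 184.8]
rot caddy [[1.0, 0.0, 0.001], [0.0, -0.94, -0.342], [0.001, 0.342, -0.94]] F [-0.2  1.1  2.2]
```

View pics/a3.png

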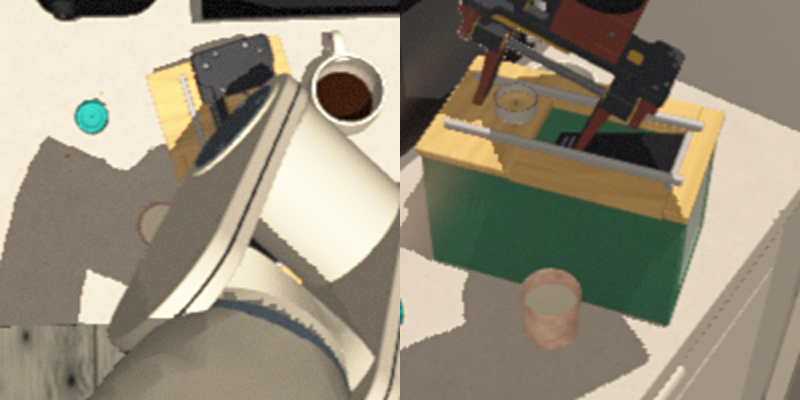

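Flap open (green interior visible at about (560,120) in the crop), and finger B stands at (485,90) behind the light at (517,103). Next I push.

Request:
{"fn": "move_arm", "kwargs": {"motion": [[[0, -0.38, -0.14, 0, 0, 0, 0], [0, -0.38, -0.14, 0, 0, 0, 0], [0, -0.38, -0.14, 0, 0, 0, 0], [0, -0.38, -0.14, 0, 0, 0, 0], [0, -0.38, -0.14, 0, 0, 0, 0], [0, -0.38, -0.14, 0, 0, 0, 0], [0, 0, 0, 0, 0, 0, 0]]]}}

```text
t: 6.25
tool_pos: [0.5224, -0.18, 0.2156]
tool_rot: [[-0.275, 0.903, 0.329], [0.961, 0.259, 0.094], [-0.0, 0.342, -0.94]]
wrist_force: [-0.4, 0.2, 2.8]
grip_width: 0.0877
grasp_force: 1.3
```

```bash
python3 chk.py a4
```

```text
t 6.25 TCP [ -5.4   8.5 215.6] B in [ -5.4 -60.2 155.5] A out [ -5.4  35.1 120.8] A body [ -5.4  92.1 185.2]
rot caddy [[1.0, 0.0, -0.0], [0.0, -0.94, -0.342], [-0.0, 0.342, -0.94]] F [-0.4  0.2  2.8]
```

View pics/a4.png

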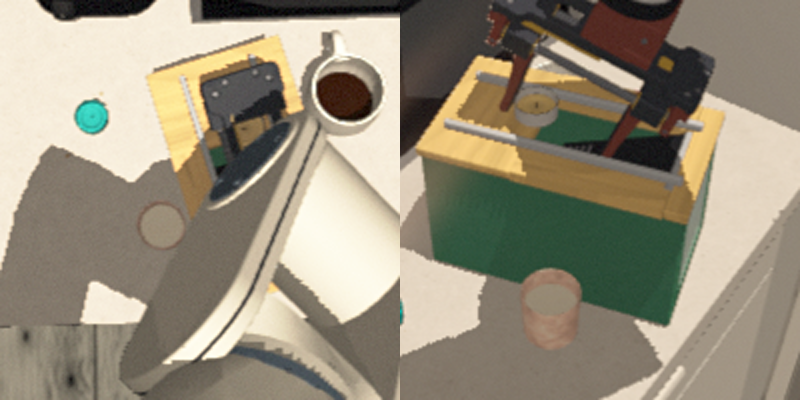

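The light at (537,105) now overhangs the lip and the flap is opening further. I keep pushing.

Request:
{"fn": "move_arm", "kwargs": {"motion": [[[0, -0.38, -0.14, 0, 0, 0, 0], [0, -0.38, -0.14, 0, 0, 0, 0], [0, -0.38, -0.14, 0, 0, 0, 0], [0, -0.38, -0.14, 0, 0, 0, 0], [0, -0.38, -0.14, 0, 0, 0, 0], [0, -0.38, -0.14, 0, 0, 0, 0], [0, -0.38, -0.14, 0, 0, 0, 0], [0, 0, 0, 0, 0, 0, 0]]]}}

```text
t: 7.15
tool_pos: [0.4954, -0.1878, 0.2159]
tool_rot: [[-0.275, 0.903, 0.329], [0.961, 0.259, 0.094], [-0.0, 0.342, -0.94]]
wrist_force: [2.5, 0.5, 5.5]
grip_width: 0.0881
grasp_force: 2.4
```

```bash
python3 chk.py a5
```

```text
t 7.15 TCP [ -5.5  36.6 215.9] B in [ -5.5 -32.2 155.8] A out [ -5.6  63.2 121. ] A body [ -5.5 120.2 185.4]
rot caddy [[1.0, 0.0, -0.0], [0.0, -0.94, -0.342], [-0.0, 0.342, -0.94]] F [2.5 0.5 5.5]
```

View pics/a5.png

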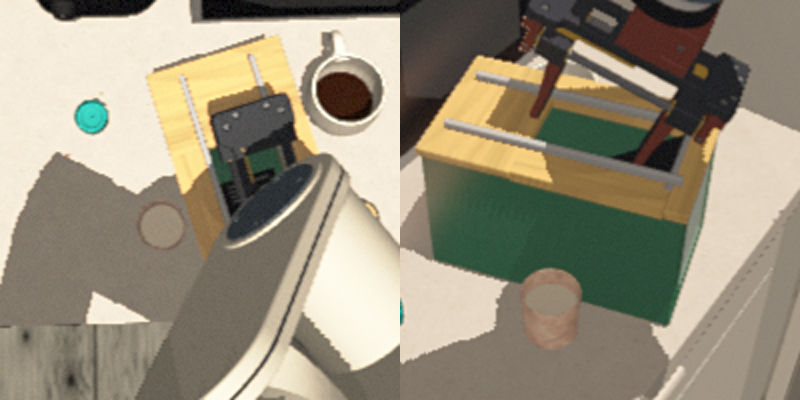

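The light is gone from the deck and the opening shows empty green at (590,130), so it fell in. I withdraw straight up.

Request:
{"fn": "move_arm", "kwargs": {"motion": [[[0, 0, 0, 0, 0, 0, 0], [0, 0.34, -0.94, 0, 0, 0, 0], [0, 0.34, -0.94, 0, 0, 0, 0], [0, 0.34, -0.94, 0, 0, 0, 0], [0, 0.34, -0.94, 0, 0, 0, 0], [0, 0.68, -1.88, 0, 0, 0, 0], [0, 1.0, -2.8, 0, 0, 0, 0], [0, 1.3, -3.6, 0, 0, 0, 0]]]}}

```text
t: 8.05
tool_pos: [0.4937, -0.1871, 0.3435]
tool_rot: [[-0.276, 0.905, 0.325], [0.961, 0.258, 0.096], [0.003, 0.339, -0.941]]
wrist_force: [0.5, -0.7, 0.7]
grip_width: 0.0878
grasp_force: 0.0
```

Request:
{"fn": "move_arm", "kwargs": {"motion": [[[4.5, 0, 0, 0, 0, 0, 0], [4.5, 0, 0, 0, 0, 0, 0], [4.5, 0, 0, 0, 0, 0, 0], [4.5, 0, 0, 0, 0, 0, 0], [4.5, 0, 0, 0, 0, 0, 0], [4.5, 0, 0, 0, 0, 0, 0], [0, 0, 0, 0, 0, 0, 0]]]}}

```text
t: 8.75
tool_pos: [0.4184, 0.0758, 0.3437]
tool_rot: [[-0.282, 0.902, 0.327], [0.959, 0.265, 0.096], [0.0, 0.341, -0.94]]
wrist_force: [-1.0, -1.1, -0.4]
grip_width: 0.0876
grasp_force: 0.0
```

```bash
python3 chk.py a6
```

```text
t 8.75 TCP [269.1  38.1 343.7] B in [269.6 -30.5 283.5] A out [269.   64.9 248.9] A body [268.5 121.8 313.3]
rot caddy [[1.0, 0.007, 0.003], [0.007, -0.94, -0.341], [0.0, 0.341, -0.94]] F [-1.  -1.1 -0.4]
```

View pics/a6.png

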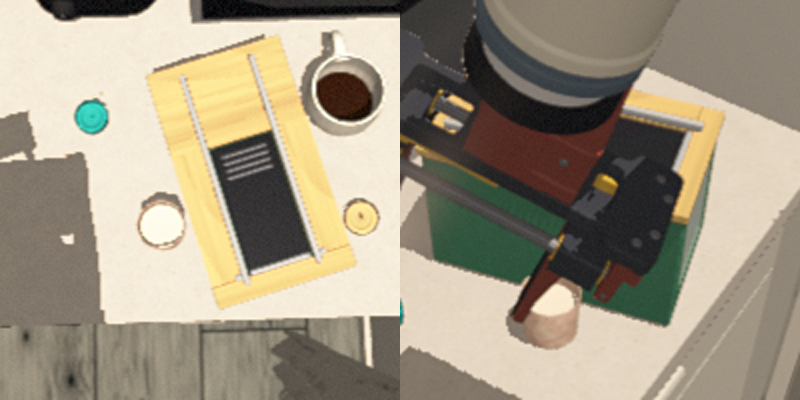

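The flap is shut flush (245,200), the deck is empty, and the mug, cup and fresh light stand where they were. The robot touches nothing.

```bash
python3 -c "
from station import env
print(env.job_done())"
```

```text
the job is handed in; nothing more can be done
None
```

The tea light was pushed off the deck into the caddy while the flap was held open; the flap has closed again, nothing else was moved, and the job is handed in.

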